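# Hold the magnifier over the wide transparency

## Robot

A 6-joint arm with a two-finger parallel gripper is mounted at the origin on the work surface. World frame = base frame: x ahead of the robot, y to its left, z up, the work surface at z = 0. Lengths are in m, angles in rad, forces in N, time in s.
With the tool pointing down it reaches from about 0.275 to 0.825 m from the base axis. Payload 4.9 kg.
Tool frame: the origin (TCP) lies midway between the tips of the shut fingers; the grasp point (between the pads) lies 19 mm behind it (bot.grip_depth is the distance from the TCP to the grasp point, in m); y points along the fingers, x is the direction in which the jaws open and shut, and the axes are right-handed (so a half turn about y gives the same grasp; the last joint's range is limited). The gripper opens to 85 mm and grips with 20 to 120 N. Pads are 22 mm wide; open, the fingers measure 114 mm over their backs; the gripper's body (76 mm by 85 mm) begins 54 mm behind the grasp point. The pads swing forward as they close: fully open they stand 13 mm farther back than shut.
Start: joints at [-1.475, 0.326, -0.193, 1.052, 0, 1.437], TCP at [0.125, -0.536, 0.21] pointing down, gripper open.
Joint ranges: [-2.65, 2.65], [-0.97, 1.79], [-1.3, 1.35], [-1.93, 2.1], [-1.47, 1.37], [-3.14, 3.14]. Speed limits (rad/s): [2.57, 2.57, 3.14, 3.14, 3.14, 3.14].

## Interface

Orientations are given as a unit quaternion [w, x, y, z].
In Python, from cell import bot gives the robot as it stands. Calls block until the motion is done:
- bot.move_pose(position, orientation): joint-space move of the TCP to a pose.
- bot.move_linear(position, speed=0.15, rotation=None, until_force=None): straight line of the TCP; rotation=None keeps the orientation; speed is the mean speed in m/s. With until_force (N) it stops when the force on the tool has changed by that much, and returns True; else False.
- bot.goto_joints(angles): joint-space move.
- bot.set_gripper(opening, grasp_force=None): opening from 0.0 (shut) to 1.0 (fully open); grasp_force is the grip in N (None keeps the last); returns when the fingers have stopped.
- bot.wait(seconds).
- bot.solve_ik(position, orientation): joint angles nearest the present ones, or None.
- bot.camera(name): name is "side" or "top" or "wrist"; returns the picture (384x512x3 uint8, red, green, blue); there is no depth.
- bot.calibration(name): a dict with "mtx" (3x3 intrinsics, pixels), "k1" (the pictures are not rectified: a ray, as slopes to the right and down, at radius r is drawn at 1 + k1 r^2 times it, then the intrinsics apply), "extrinsics" (4x4, takes a point from world to camera coordinates); the wrist camera has in their place "hand_eye" (4x4, takes a point from camera to tool coordinates, whose origin is the TCP and whose axes are the tool frame's). Camera axes: x right, y down, z forward; pixel columns grow to the right and rows downward; lengths in m; the calibration is good to about 2 mm. A picture is of the moment at which its call begins: read the wrist's pose just before it. calibration takes no time and is no camera call.
A pose or a line that the arm cannot do raises bot.PlanningError and nothing moves.
- bot.close_job(): hands the job in, once; it reports no verdict.
Trained networks look in the newest picture that a camera, given by its name, has taken for a name from the list of things; names that differ only in an ending like _2 or _b are one class to them, and where a whole thing is asked for, a point or a joint stands for the part that bears it (a point fixed in the world has none). Each returns a list of dicts, best first, with "confidence" (0 to 1); they miss things now and then, are a little off and sometimes report something else, mostly with a low value. They report only what shows in the picture. A call takes as long as a camera call. They do not tell look-alikes from the thing itself.
- bot.search_frame(camera, thing): "bbox" ([left, top, width, height] in pixels, round what is visible of it).
Readings, each from a call of its own:
- bot.read_clock(): time.
- bot.read_joint_positions(): joint angles.
- bot.read_joint_vel(): joint speeds.
- bot.read_joint_efforts(): joint torques, N m.
- bot.read_position(): TCP position.
- bot.read_tool_rot(): TCP orientation.
- bot.read_ft_force(): force on the tool from outside, world axes, zero at the start.
- bot.read_moment(): the same for the moment, N m.
- bot.read_gripper_width(): opening from 0.0 (shut) to 1.0 (fully open).
Only numpy, scipy, OpenCV 4.12 (cv2) and the standard library are available. Lean on these libraries where they do the work, as an engineer would, in place of code of your own. Each camera call takes 0.05 s, during which the arm holds its last target.

## Task

Pick up the rectangular hand magnifier by its handle, carry it over the row of books, mug and pen cup to the light pad, and finish still holding it level and still about a centimetre above the wide (oblong) mounted slide: lens centred over that slide, with the long side of the lens frame parallel to the long side of the slide. It must not touch the slides or the light pad at any time, and nothing else on the desk may be pushed about; do not put the magnifier down or let go at the end.

Things in the scene. Friction and masses are not known exactly. Their poses are not given: they have to be found in the camera images.
- magnifier: Rectangular hand magnifier, about 0.17 kg, lying flat on the desk left or right of the row of books. Black lens frame 76 mm (its x) by 112 mm (its y), 14 mm thick, with clear lens; a dark wooden handle runs along its -x axis from the middle of one long side. Origin: centre of the underside of the lens frame (z = 0 on the desk); z up. Centre of mass about 72 mm from the origin along -x.
- magnifier_lens (a point): Centre of the underside of the lens frame (the same point and axes as the magnifier's origin).
- magnifier_grip (a point): Point to grip the wooden handle: mid thickness, 90 mm from the origin along -x, 20 mm above the frame's underside; axes as the magnifier's. The handle is 24 mm wide (y) and 24 mm high (8 to 32 mm above the frame's underside) and spans x = -57 to -167 mm; a small steel foot is under its tail (x = -153 to -163 mm).
- wide_slide: The target: the oblong mounted transparency lying loose on the light pad, grey mount 76 mm (its x) by 104 mm (its y, long side), 4 mm thick. Origin: centre of its underside, z up. The other two mounts on the pad are square.
- wide_slide_top (a point): Centre of the upper face of the wide slide, 4 mm above its origin; axes as the slide's.
- square_slide: Square mounted slide 70 x 70 x 4 mm, loose on the light pad beside the wide one (which of them is left and which right varies). Not to be touched. Origin: centre of underside.
- small_slide: Small square mounted slide 50 x 50 x 4 mm, loose on the light pad behind the other two. Not to be touched. Origin: centre of underside.
- light_pad: Flat light pad with a white surface and an aluminium rim, 180 mm (its x) by 250 mm (its y), 9 mm thick, fixed to the desk on the other side of the row. Origin: centre of its underside.
- books: Stack of four small hardback books, loose, about 150 mm (x) by 104 mm (y), 88 mm high, in the middle of the desk, between the magnifier and the light pad. Origin: centre of underside.
- pen_cup: Dark steel pen cup, 72 mm across, 98 mm high, with pens standing up to 156 mm above the desk, loose, behind the books in the row. Origin: centre of underside.
- mug: White mug, 80 mm across plus a handle on one side, 92 mm high, loose, in front of the books in the row (nearest the robot). Origin: centre of underside.
- lens_cap: Black lens cap, 62 mm across, 11 mm high, loose, on the near left of the desk. Origin: centre of underside.
- eraser: White eraser 45 x 22 x 13 mm, loose, on the near right of the desk. Origin: centre of underside.
- blower: Black rubber air blower, 60 mm across and 100 mm high, standing loose behind the row. Origin: centre of underside.
There are look-alikes about, which are no part of the job. What is shaped like the blower but orange is not meant. What is shaped like the magnifier but pink is not meant.

How it is judged:
On the way:
1. the magnifier is carried high over the row of books, mug and pen cup (height (world z) of magnifier_lens above 0.1 m and world y of magnifier_lens between -0.05 and 0.05 m), for 0.04 s.
At the end, for the whole second after the job is handed in: Held at rest by the gripper, touching nothing else: frame underside 3 to 20 mm above the wide slide's top, centred within 10 mm, long sides parallel within 0.12 rad (either way round), level within 0.09 rad; slides moved under 6 mm, other loose things under 20 mm (z of magnifier_lens in the frame of wide_slide_top between 0.003 and 0.02 m and horizontal distance between magnifier_lens and wide_slide_top below 0.01 m and angle between the y axis of magnifier and the y axis of wide_slide, either way round below 0.12 rad and angle between magnifier's own z axis and vertical below 0.09 rad and linear speed of magnifier below 0.02 m/s and angular speed of magnifier below 0.15 rad/s and contact force between the fingers and magnifier above 0.5 N and contact force between magnifier and wide_slide below 0.05 N and contact force between magnifier and square_slide below 0.05 N and contact force between magnifier and small_slide below 0.05 N and contact force between magnifier and light_pad below 0.05 N and contact force between magnifier and books below 0.05 N and contact force between magnifier and pen_cup below 0.05 N and contact force between magnifier and mug below 0.05 N and contact force between magnifier and lens_cap below 0.05 N and contact force between magnifier and eraser below 0.05 N and contact force between magnifier and blower below 0.05 N and distance of each of wide_slide, square_slide, small_slide from where it was at the start of the episode below 0.006 m and distance of each of books, pen_cup, mug, lens_cap, eraser, blower from where it was at the start of the episode below 0.02 m); the arm keeps its last pose, push and grip.
It fails at once if the magnifier or the robot touches a slide or the light pad (contact force between any of magnifier, the arm, the fingers and wide_slide above 0.3 N or contact force between any of magnifier, the arm, the fingers and square_slide above 0.3 N or contact force between any of magnifier, the arm, the fingers and small_slide above 0.3 N or contact force between any of magnifier, the arm, the fingers and light_pad above 0.3 N).
It fails at once if something else on the desk is pushed about or knocked over (distance of any of books, pen_cup, mug, lens_cap, eraser, blower from where it was at the start of the episode above 0.02 m or angle between any of books, pen_cup, mug, blower's own z axis and vertical above 0.3 rad).
It also fails if it takes over 48 s, if anything falls off the work surface, if the arm or the gripper's body presses on something with over 40 N, if the wrist force passes 120 N, or if a joint passes its speed limit or range.

## Working session

There is one attempt and no reset: what is moved stays moved. The work goes in short steps, each a Python script; the robot and the scene stay as the last script left them, time stands still between calls to the robot, and variables do not carry over. Pictures are saved under pics/ and viewed, and the job is handed in when it is done.

```bash
mkdir -p pics; ls; python3 - <<'E'
from cell import bot
import cv2,numpy as np
print(bot.read_clock())
for c in ["top","side"]:
    im=bot.camera(c); cv2.imwrite(f"pics/{c}0.png",im[:,:,::-1])
    k=bot.calibration(c); print(c,k)
    for t in ["magnifier","wide_slide","square_slide","books","light_pad"]:
        print(t,[(np.round(d['bbox']).tolist(),round(d['confidence'],2)) for d in bot.search_frame(c,t)][:4])
print(bot.calibration("wrist"),bot.read_clock())
E
```

```text
pics
0.0
top {'mtx': array([[432.25559626,   0.        , 254.87095658],
       [  0.        , 432.25559626, 188.01938535],
       [  0.        ,   0.        ,   1.        ]]), 'k1': -0.16640788855426553, 'extrinsics': array([[-0.0059496 , -0.99996125, -0.00648886,  0.02097443],
       [-0.98404555,  0.00700853, -0.17777861,  0.52041898],
       [ 0.1778172 ,  0.00532762, -0.98404912,  1.15682202],
       [ 0.        ,  0.        ,  0.        ,  1.        ]])}
magnifier [([342.0, 278.0, 67.0, 30.0], 0.6)]
wide_slide [([145.0, 168.0, 34.0, 32.0], 0.67)]
square_slide [([190.0, 170.0, 21.0, 26.0], 0.58)]
books [([241.0, 168.0, 41.0, 57.0], 0.87)]
light_pad [([140.0, 142.0, 88.0, 62.0], 0.66)]
side {'mtx': array([[355.21070893,   0.        , 258.63342933],
       [  0.        , 355.21070893, 194.21008613],
       [  0.        ,   0.        ,   1.        ]]), 'k1': -0.08959705003410601, 'extrinsics': array([[-0.98015906, -0.19735772, -0.01838883,  0.49587518],
       [-0.12360556,  0.68111701, -0.72166563,  0.08858329],
       [ 0.15495123, -0.70507415, -0.69199752,  1.19066586],
       [ 
[... 278 characters left out ...]
[271.0, 295.0, 21.0, 19.0], 0.61), ([300.0, 143.0, 11.0, 6.0], 0.29)]
light_pad [([185.0, 215.0, 73.0, 71.0], 0.74), ([299.0, 142.0, 13.0, 4.0], 0.57)]
{'mtx': array([[341.01243168,   0.        , 259.79515991],
       [  0.        , 341.01243168, 194.52319325],
       [  0.        ,   0.        ,   1.        ]]), 'k1': -0.10170454059210698, 'hand_eye': array([[ 9.99999951e-01,  3.11567816e-04, -1.61036918e-05,
         6.97998606e-04],
       [ 1.04186828e-04, -2.84850591e-01,  9.58571922e-01,
        -1.63530224e-01],
       [ 2.94073014e-04, -9.58571877e-01, -2.84850609e-01,
         7.13489105e-02],
       [ 0.00000000e+00,  0.00000000e+00,  0.00000000e+00,
         1.00000000e+00]])} 0.6
```

View pictures.

View pics/top0.png

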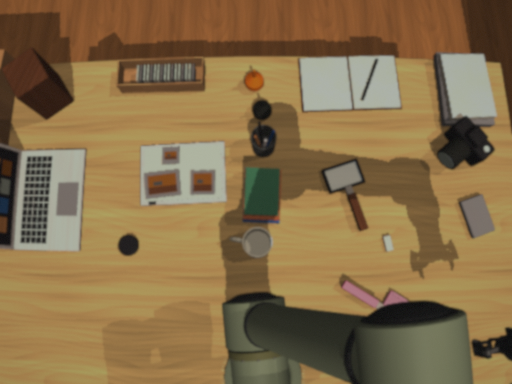

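View pics/side0.png

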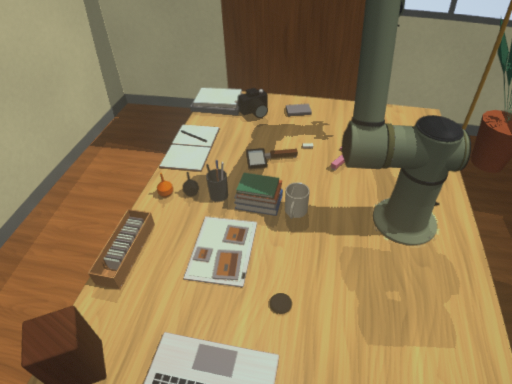

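```bash
python3 - <<'E'
import cv2
im=cv2.imread("pics/top0.png")
cv2.imwrite("pics/topL.png",cv2.resize(im[130:215,130:240],None,fx=7,fy=7,interpolation=cv2.INTER_CUBIC))
cv2.imwrite("pics/topR.png",cv2.resize(im[130:330,290:440],None,fx=3,fy=3,interpolation=cv2.INTER_CUBIC))
E
```

```text
(no output)
```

View pics/topL.png

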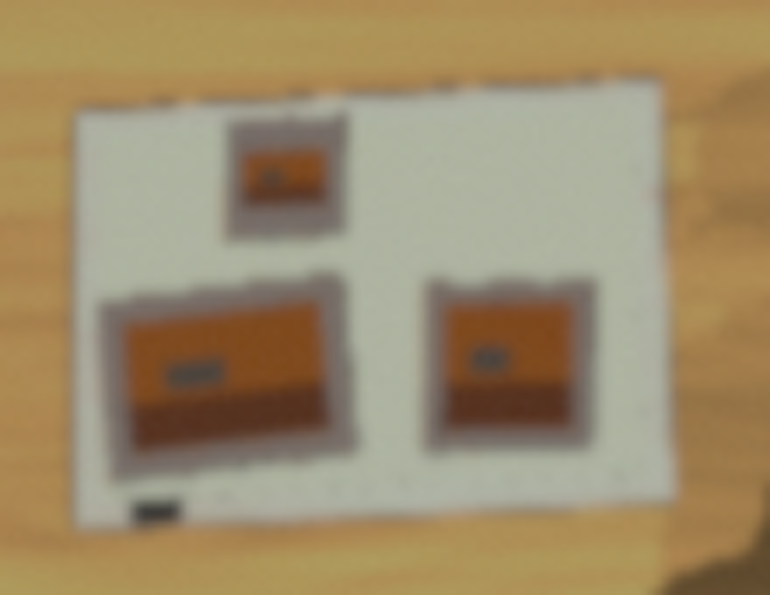

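View pics/topR.png

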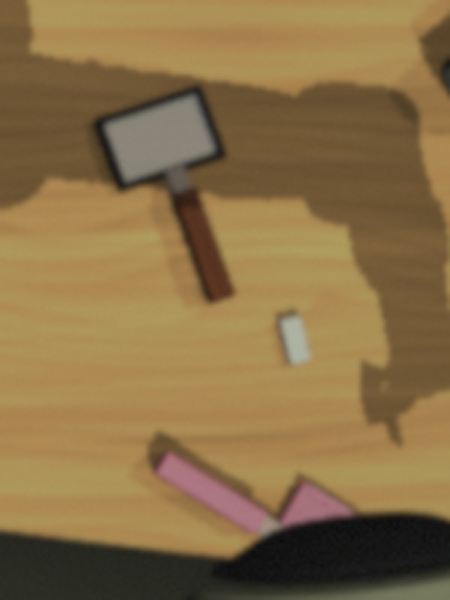

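```bash
cat > h.py <<'E'
from cell import bot
import cv2,numpy as np
from scipy.spatial.transform import Rotation as R
from scipy.optimize import least_squares
def cam(name,pose=None):
    k=bot.calibration(name)
    if name!="wrist": return k,k["extrinsics"]
    T=np.eye(4);q=pose[1];T[:3,:3]=R.from_quat([q[1],q[2],q[3],q[0]]).as_matrix();T[:3,3]=pose[0]
    return k,np.linalg.inv(T@k["hand_eye"])
def proj(P,k,E):
    P=np.atleast_2d(P);c=P@E[:3,:3].T+E[:3,3];s=c[:,:2]/c[:,2:]
    s=s*(1+k["k1"]*(s**2).sum(1,keepdims=True))
    return s@k["mtx"][:2,:2].T+k["mtx"][:2,2]
def fit(px,loc,k,E,z,x0):
    # planar pose (x,y,yaw) fit; loc Nx3 local points
    loc=np.array(loc,float);px=np.array(px,float)
    def w(p): 
        c,s=np.cos(p[2]),np.sin(p[2]);return np.c_[p[0]+c*loc[:,0]-s*loc[:,1],p[1]+s*loc[:,0]+c*loc[:,1],loc[:,2]+z]
    r=least_squares(lambda p:(proj(w(p),k,E)-px).ravel(),x0)
    return r.x,r.fun.reshape(-1,2)
def pose(): return np.array(bot.read_position()),np.array(bot.read_tool_rot())
def downq(a):
    # tool y down, tool x along world angle a
    x=np.array([np.cos(a),np.sin(a),0]);y=np.array([0,0,-1.]);M=np.c_[x,y,np.cross(x,y)]
    q=R.from_matrix(M).as_quat();return [q[3],q[0],q[1],q[2]]
E
python3 - <<'E'
from h import *
k,E=cam("top")
m=np.array([(97,122),(201,88),(224,156),(121,188),(222,297)])/3-1/3+np.array([290,130])
# order: left=+y. TL=(+x,+y)
loc=[(.038,.056,.014),(.038,-.056,.014),(-.038,-.056,.014),(-.038,.056,.014),(-.167,0,.028)]
p,f=fit(m,loc,k,E,0,[.5,-.2,0]);print("mag",p.round(4),f.round(1).tolist())
s=np.array([(102,303),(340,275),(356,450),(113,478)])/7-.4+130
loc=[(.038,.052,.013),(.038,-.052,.013),(-.038,-.052,.013),(-.038,.052,.013)]
p,f=fit(s,loc,k,E,0,[.5,.2,0]);print("slide",p.round(4),f.round(1).tolist())
P=pose();print(P,R.from_quat(P[1][[1,2,3,0]]).as_matrix().round(3).tolist(),bot.read_joint_positions())
E
```

```text
mag [ 0.5617 -0.2383  0.3026] [[-1.1, -1.4], [0.0, -1.4], [1.3, 0.2], [-0.4, 1.2], [0.3, 1.2]]
slide [0.5424 0.2865 0.1087] [[-0.5, -0.2], [0.5, -0.4], [0.4, 0.3], [-0.3, 0.3]]
(array([ 0.12529625, -0.53552802,  0.20978169]), array([ 0.55402841, -0.55400871,  0.43940151, -0.43937818])) [[0.228, -0.0, 0.974], [-0.974, 0.0, 0.228], [-0.0, -1.0, 0.0]] [-1.47518341e+00  3.26182875e-01 -1.92622305e-01  1.05203410e+00
 -4.46308945e-06  1.43664676e+00]
```

```bash
python3 - <<'E'
from h import *
yaw=.3026; g=np.array([.5617,-.2383])-.085*np.array([np.cos(yaw),np.sin(yaw)])
for pos,q in [([*g,.2],downq(yaw-np.pi/2)),([.4579,.2773,.05],downq(.109-np.pi/2)),([.46,0,.25],downq(.2-np.pi/2))]:
    print(pos,bot.solve_ik(pos,q))
bot.move_pose([*g,.2],downq(yaw-np.pi/2))
P=pose();im=bot.camera("wrist");cv2.imwrite("pics/w1.png",im[:,:,::-1]);np.save("w1.npy",np.r_[P[0],P[1]])
k,E=cam("wrist",P);print(P)
c,s=np.cos(yaw),np.sin(yaw)
for l in [(.038,.056,.014),(.038,-.056,.014),(-.038,-.056,.014),(-.038,.056,.014),(-.167,0,.028)]:
    print(proj([.5617+c*l[0]-s*l[1],-.2383+s*l[0]+c*l[1],l[2]],k,E).round(1))
print(bot.search_frame("wrist","magnifier"),bot.read_clock())
E
```

```text
[np.float64(0.4805619827844318), np.float64(-0.26363026178953075), 0.2] [-0.63644087  0.32938214 -0.21385785  1.02755634  0.          2.20255178]
[0.4579, 0.2773, 0.05] [ 0.40659551  0.46227257 -0.44189459  0.66662917  0.         -2.84399714]
[0.46, 0, 0.25] [-0.16069065  0.13234271 -0.34052544  1.09792818  0.          2.780902  ]
(array([ 0.48016802, -0.26448716,  0.20003157]), array([-0.5692434 ,  0.56949827, -0.41925359,  0.41935676]))
[[200.1  39.1]]
[[316.4  39. ]]
[[313.8 118.3]]
[[203.  118.5]]
[[258.6 241.8]]
[{'bbox': [202.6, 38.7, 112.5, 203.3], 'confidence': 0.93}, {'bbox': [167.4, 321.0, 46.9, 41.7], 'confidence': 0.65}] 2.3417
```

View pics/w1.png

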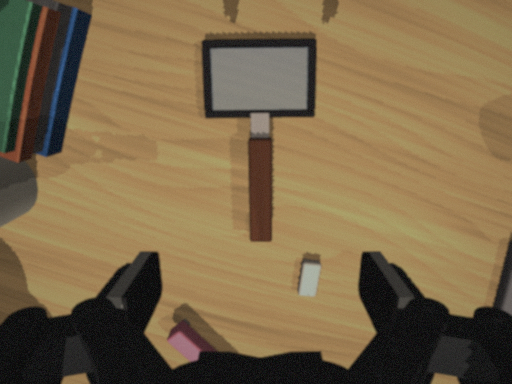

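```bash
python3 - <<'E'
import cv2
im=cv2.imread("pics/w1.png")
cv2.imwrite("pics/w1c.png",cv2.resize(im[30:130,195:325],None,fx=6,fy=6,interpolation=cv2.INTER_CUBIC))
E
```

```text
(no output)
```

View pics/w1c.png

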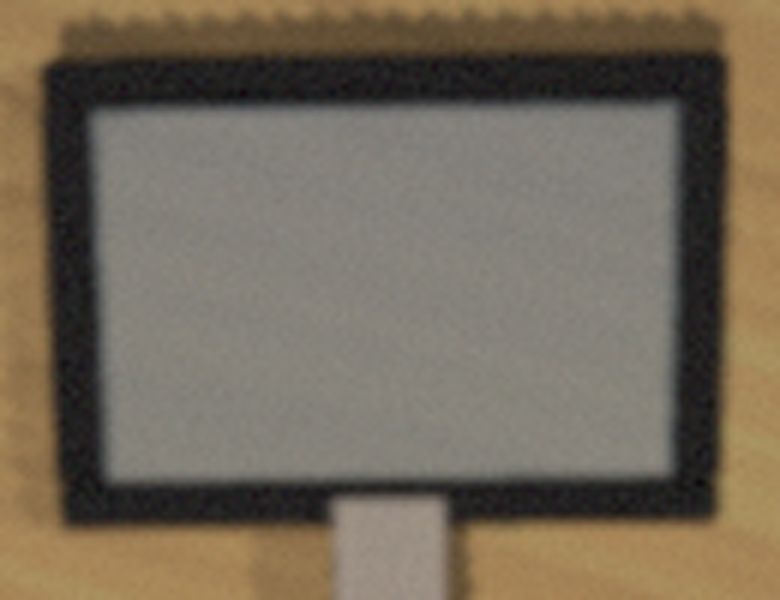

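```bash
python3 - <<'E'
from h import *
d=np.load("w1.npy");k,E=cam("wrist",(d[:3],d[3:]))
m=np.array([(45,65),(724,58),(716,517),(66,522)])/6-.42+np.array([195,30])
m=np.vstack([m,[261.5,241]])
loc=[(.038,.056,.014),(.038,-.056,.014),(-.038,-.056,.014),(-.038,.056,.014),(-.167,0,.03)]
p,f=fit(m,loc,k,E,0,[.56,-.24,.3]);print("mag",p.round(4),f.round(1).tolist())
p,f=fit(m[:4],loc[:4],k,E,0,[.56,-.24,.3]);print("mag",p.round(4),f.round(1).tolist())
bot.move_linear([.48,-.2645,.25],speed=.2)
bot.move_pose([.49,.2865,.25],downq(.109+np.pi/2))
P=pose();im=bot.camera("wrist");cv2.imwrite("pics/w2.png",im[:,:,::-1]);np.save("w2.npy",np.r_[P[0],P[1]])
k,E=cam("wrist",P);print(P,bot.read_joint_positions())
for t in ["wide_slide","square_slide","small_slide"]: print(t,[(np.round(x['bbox']),x['confidence']) for x in bot.search_frame("wrist",t)])
print(bot.read_clock())
E
```

```text
mag [ 0.5627 -0.2389  0.3141] [[-1.5, -1.4], [1.7, -1.8], [1.3, 1.2], [-1.3, 1.7], [-0.3, 0.9]]
mag [ 0.5625 -0.2389  0.3119] [[-1.4, -1.4], [1.7, -1.5], [1.2, 1.5], [-1.4, 1.8]]
(array([0.49025318, 0.2858228 , 0.24973359]), array([ 0.47236548, -0.47241281, -0.52598507,  0.52634276])) [ 3.97723761e-01  3.36965617e-01 -7.36595447e-02  1.16041243e+00
 -2.21596276e-04  2.90232702e-01]
wide_slide [(array([212., 164.,  90.,  67.]), 0.79)]
square_slide [(array([332.,  29.,  52.,  60.]), 0.66), (array([136., 161.,  53.,  62.]), 0.61)]
small_slide [(array([213., 242.,  38.,  36.]), 0.79)]
4.925
```

View pics/w2.png

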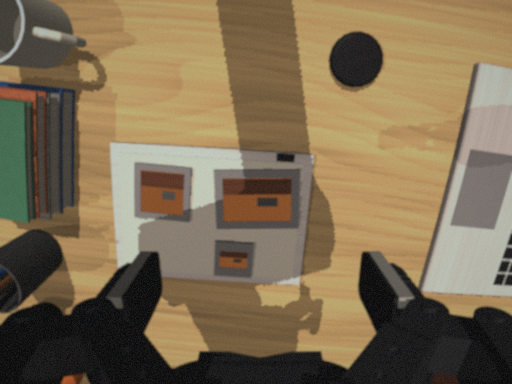

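```bash
python3 - <<'E'
import cv2
im=cv2.imread("pics/w2.png")
cv2.imwrite("pics/w2c.png",cv2.resize(im[155:240,205:310],None,fx=7,fy=7,interpolation=cv2.INTER_CUBIC))
E
```

```text
(no output)
```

View pics/w2c.png

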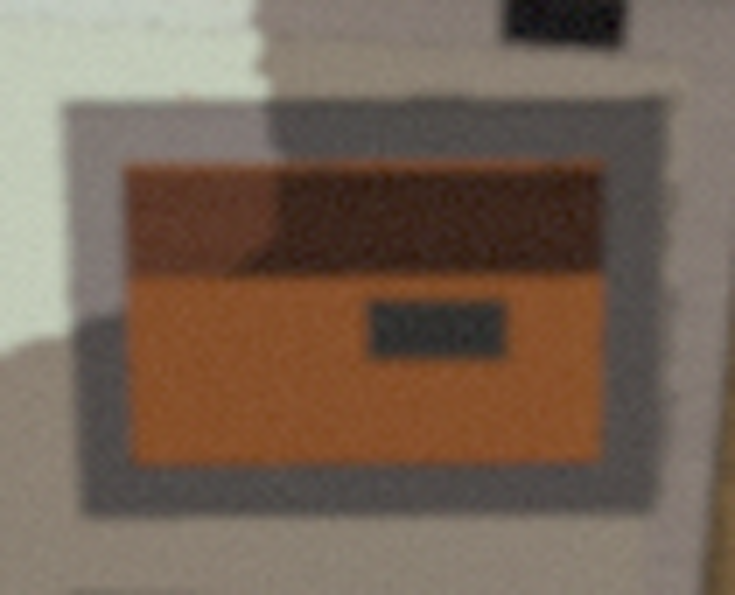

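```bash
python3 - <<'E'
from h import *
d=np.load("w2.npy");k,E=cam("wrist",(d[:3],d[3:]))
m=np.array([(65,103),(663,98),(655,510),(85,515)])/7-.43+np.array([205,155])
loc=[(-.038,-.052,.013),(-.038,.052,.013),(.038,.052,.013),(.038,-.052,.013)]
p,f=fit(m,loc,k,E,0,[.54,.28,.1]);print("slide",p.round(4),f.round(1).tolist(),bot.grip_depth)
x,y,yaw=.5625,-.2389,.31
g=np.array([x,y])-.085*np.array([np.cos(yaw),np.sin(yaw)]);q=downq(yaw+np.pi/2)
bot.move_pose([*g,.25],q)
bot.move_linear([*g,.08],speed=.2)
P=pose();im=bot.camera("wrist");cv2.imwrite("pics/w3.png",im[:,:,::-1]);np.save("w3.npy",np.r_[P[0],P[1]])
print(P,bot.read_joint_positions(),bot.read_clock())
E
```

```text
slide [0.5415 0.287  0.1179] [[-0.6, 0.0], [0.7, -0.1], [0.4, 0.1], [-0.5, 0.1]] 0.0187
(array([ 0.48235602, -0.26512038,  0.08091723]), array([ 0.41614227, -0.41724887, -0.57127935,  0.57128705])) [-6.36804483e-01  4.45028807e-01 -3.71487170e-01  7.51924302e-01
  4.94360047e-06 -9.47147317e-01] 7.9667
```

View pics/w3.png

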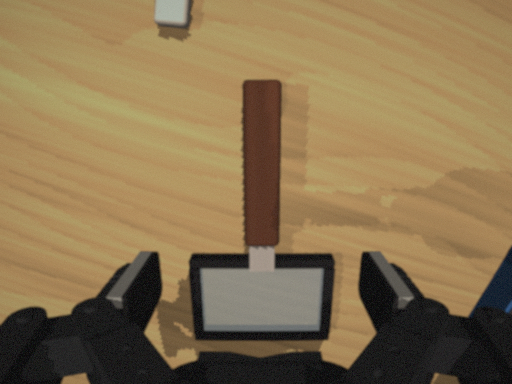

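```bash
python3 - <<'E'
from h import *
x,y,yaw=.5625,-.2389,.31
g=np.array([x,y])-.085*np.array([np.cos(yaw),np.sin(yaw)])
print(bot.move_linear([*g,.004],speed=.08,until_force=5))
print(pose()[0],bot.read_ft_force())
bot.set_gripper(0.0,grasp_force=60)
print(bot.read_gripper_width(),bot.read_ft_force(),pose()[0])
P=pose()[0]
bot.move_linear([P[0],P[1],.05],speed=.08)
P=pose();im=bot.camera("wrist");cv2.imwrite("pics/w4.png",im[:,:,::-1]);np.save("w4.npy",np.r_[P[0],P[1]])
print(P,bot.read_gripper_width(),bot.read_ft_force(),bot.read_moment(),bot.read_clock())
E
```

```text
False
[ 0.48196784 -0.26511906  0.00445735] [-0.18704505 -0.29736729  0.5301628 ]
0.2579126516305362 [-0.7397205   0.85633397  5.31345797] [ 0.4817438  -0.26493299  0.00445304]
(array([ 0.48144898, -0.26474727,  0.04973165]), array([ 0.41699709, -0.41664279, -0.57117639,  0.57120901])) 0.2546106527401772 [ 0.4540062  -0.07695751 -2.01770755] [ 0.03978181  0.03148869 -0.03436845] 10.4417
```

View pics/w4.png

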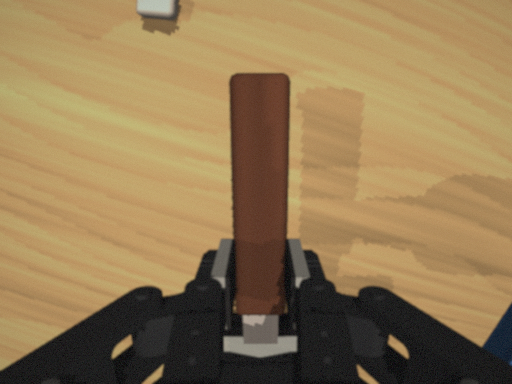

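```bash
cat >> h.py <<'E'
def pts(px,py,yaw,z,loc,pitch=0):
    return (R.from_euler("ZY",[yaw,pitch]).as_matrix()@np.array(loc,float).T).T+[px,py,z]
H=[(-.167,.012,.032),(-.167,-.012,.032),(-.057,.012,.032),(-.057,-.012,.032),(-.038,0,.014)]
E
python3 - <<'E'
from h import *
d=np.load("w4.npy");k,E=cam("wrist",(d[:3],d[3:]))
q=d[3:];M=R.from_quat(q[[1,2,3,0]]).as_matrix();print(M.round(4).tolist())
yaw=.31
o=d[:2]+.085*np.array([np.cos(yaw),np.sin(yaw)])
print(proj(pts(*o,yaw,d[2]-.0045,H),k,E).round(1).tolist())
print(proj(pts(*o,yaw,d[2]-.0045,H,.05),k,E).round(1).tolist())
E
```

```text
[[-0.305, -0.0004, -0.9523], [0.9523, 0.0003, -0.305], [0.0004, -1.0, 0.0003]]
[[292.9, 71.3], [229.9, 71.3], [286.4, 318.2], [235.7, 318.2], [260.8, 326.9]]
[[295.0, 75.0], [228.0, 75.0], [286.7, 324.9], [235.4, 324.9], [260.8, 330.2]]
```

```bash
python3 - <<'E'
from h import *
P=pose()[0]
bot.move_linear([P[0],P[1],.26],speed=.2)
yaw=.115; t=np.array([.5415,.287])-.085*np.array([np.cos(yaw),np.sin(yaw)])
bot.move_pose([.475,0,.27],downq(.2+np.pi/2))
print(pose()[0],bot.read_gripper_width())
bot.move_pose([*t,.2],downq(yaw+np.pi/2))
bot.move_linear([*t,.075],speed=.1)
bot.wait(.3)
P=pose();np.save("w5.npy",np.r_[P[0],P[1]])
for c in ["wrist","top","side"]:
    cv2.imwrite(f"pics/{c}5.png",bot.camera(c)[:,:,::-1])
print(P,bot.read_gripper_width(),bot.read_ft_force(),bot.read_clock())
a=cv2.imread("pics/top5.png");b=cv2.imread("pics/side5.png")
cv2.imwrite("pics/top5c.png",cv2.resize(a[130:250,120:280],None,fx=5,fy=5,interpolation=cv2.INTER_CUBIC))
cv2.imwrite("pics/side5c.png",cv2.resize(b[180:300,160:320],None,fx=5,fy=5,interpolation=cv2.INTER_CUBIC))
E
```

```text
[ 0.47522705 -0.00068719  0.2697236 ] 0.25357679504241376
(array([0.45725513, 0.27733586, 0.07529232]), array([-0.47032877,  0.47052197,  0.52809369, -0.52774708])) 0.2497423225840621 [-0.88643018  0.24320927 -1.64871481] 15.6333
```

View pics/top5c.png

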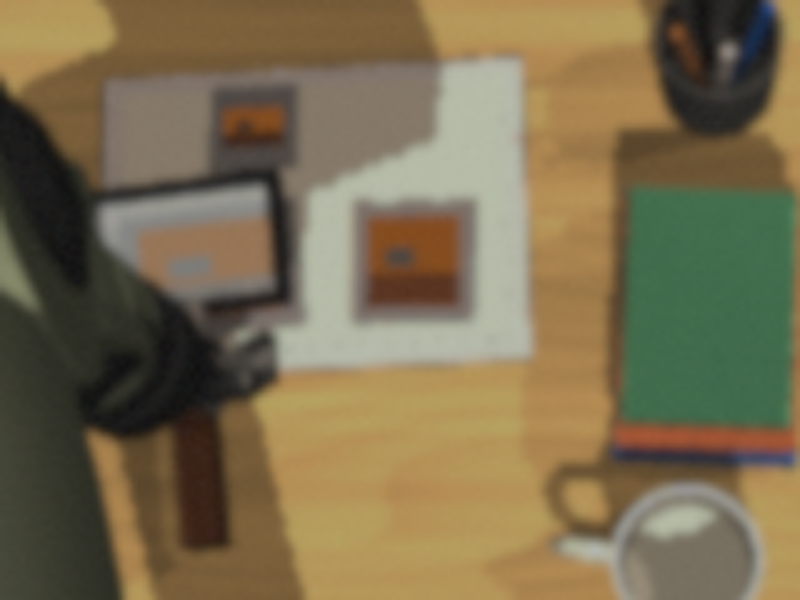

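View pics/side5c.png

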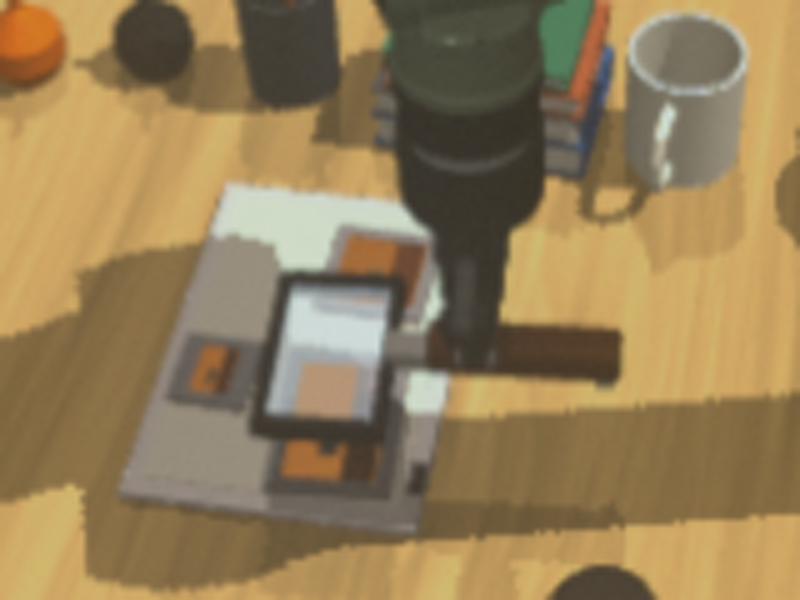

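View pics/wrist5.png

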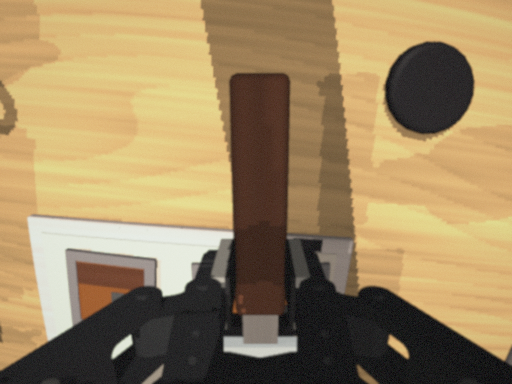

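```bash
cat >> h.py <<'E'
def overlay(src,out,name,box,f,o,yaw,z,pitch=0,roll=0):
    k,E=cam(name);im=cv2.imread(src)[box[1]:box[3],box[0]:box[2]]
    im=cv2.resize(im,None,fx=f,fy=f,interpolation=cv2.INTER_CUBIC)
    def draw(x0,x1,y0,y1,z0,z1,col):
        c=np.array([(x,y,zz) for x in(x0,x1) for y in(y0,y1) for zz in(z0,z1)])
        W=(R.from_euler("ZYX",[yaw,pitch,roll]).as_matrix()@c.T).T+[o[0],o[1],z]
        p=((proj(W,k,E)-box[:2]+.5)*f).astype(int)
        for i in range(8):
            for b in(1,2,4):
                if not i&b: cv2.line(im,tuple(map(int,p[i])),tuple(map(int,p[i|b])),col,1)
    draw(-.038,.038,-.056,.056,0,.014,(0,255,0)); draw(-.167,-.057,-.012,.012,.008,.032,(0,255,255))
    cv2.imwrite(out,im)
E
python3 - <<'E'
from h import *
d=np.load("w5.npy");yaw=.115
o=d[:2]+.085*np.array([np.cos(yaw),np.sin(yaw)]);z=d[2]-.0045
overlay("pics/top5.png","pics/ot.png","top",(130,150,210,250),6,o,yaw,z)
overlay("pics/side5.png","pics/os.png","side",(200,220,300,280),8,o,yaw,z)
E
```

```text
(no output)
```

View pics/ot.png

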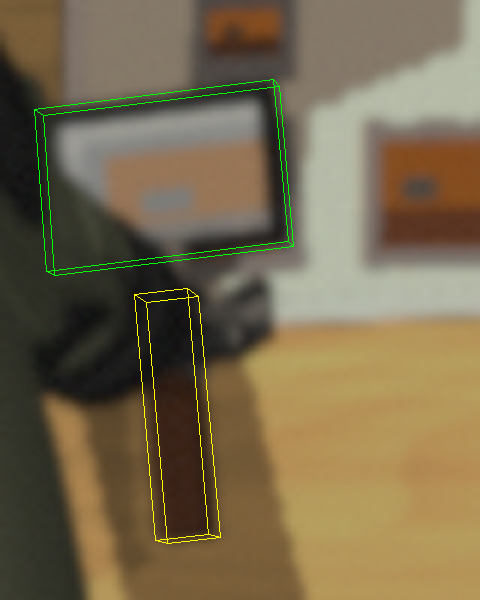

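View pics/os.png

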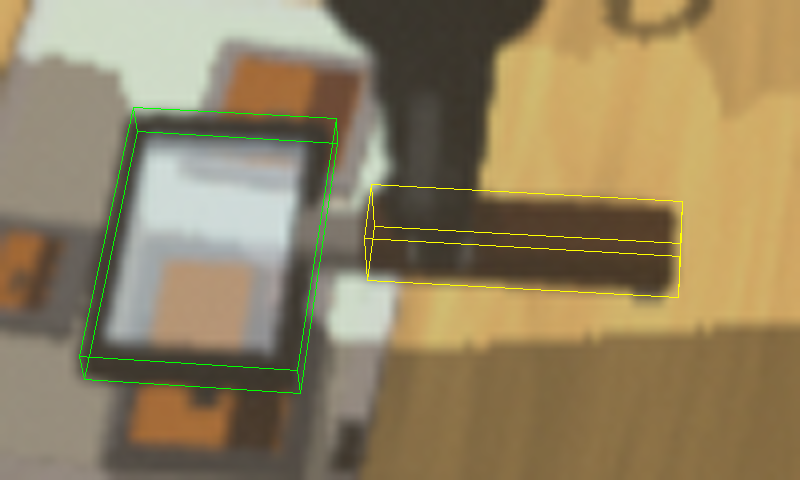

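```bash
python3 - <<'E'
from h import *
yaw=.115; t=np.array([.5415,.287])-.085*np.array([np.cos(yaw),np.sin(yaw)])
bot.move_linear([*t,.034],speed=.05)
bot.wait(.3)
P=pose();np.save("w6.npy",np.r_[P[0],P[1]])
for c in ["wrist","top","side"]:
    cv2.imwrite(f"pics/{c}6.png",bot.camera(c)[:,:,::-1])
print(P,bot.read_gripper_width(),bot.read_ft_force(),bot.read_clock())
a=cv2.imread("pics/top6.png");b=cv2.imread("pics/side6.png")
x=cv2.resize(a[150:220,130:220],None,fx=7,fy=7,interpolation=cv2.INTER_CUBIC)
cv2.imwrite("pics/top6c.png",x)
cv2.imwrite("pics/side6c.png",cv2.resize(b[220:290,195:295],None,fx=8,fy=8,interpolation=cv2.INTER_CUBIC))
d=P[0];o=d[:2]+.085*np.array([np.cos(yaw),np.sin(yaw)])
overlay("pics/side6.png","pics/os6.png","side",(195,220,295,290),8,o,yaw,d[2]-.0045)
E
```

```text
(array([0.45723964, 0.27731378, 0.03424287]), array([-0.47036664,  0.47051839,  0.52805652, -0.52775372])) 0.25457550886361713 [ 0.31263286 -0.10736852 -1.62021075] 17.05
```

View pics/side6c.png

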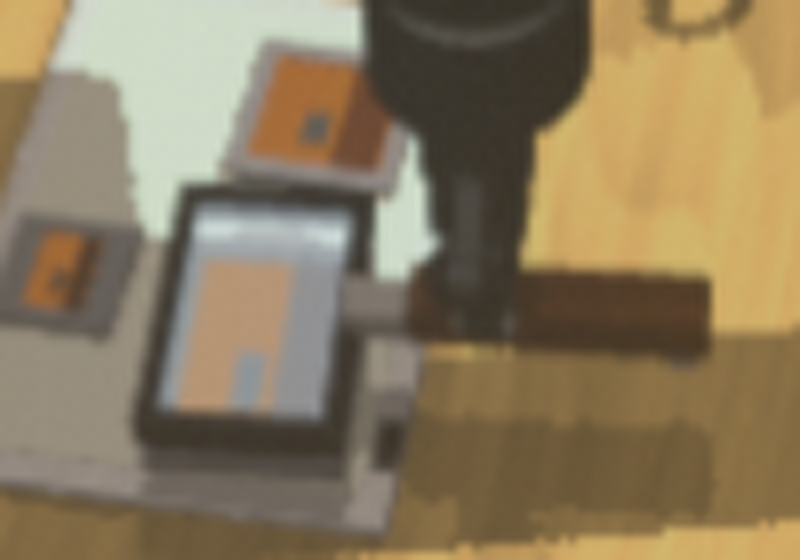

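View pics/os6.png

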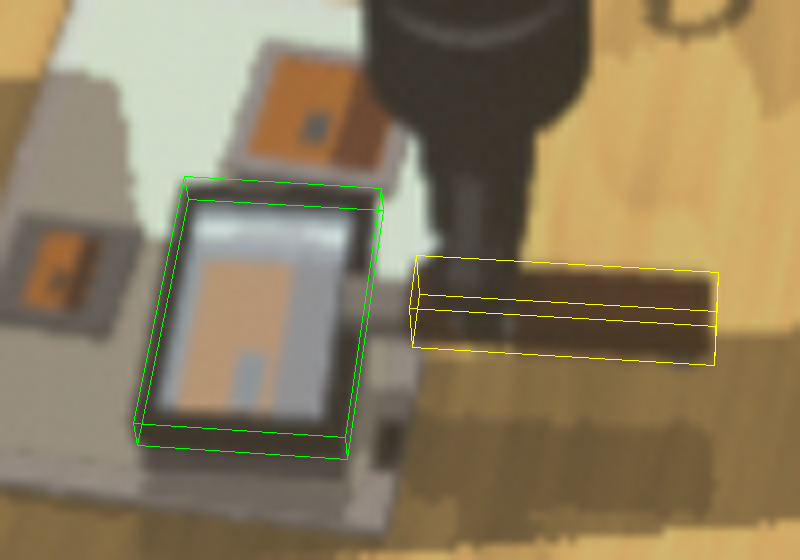

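View pics/top6c.png

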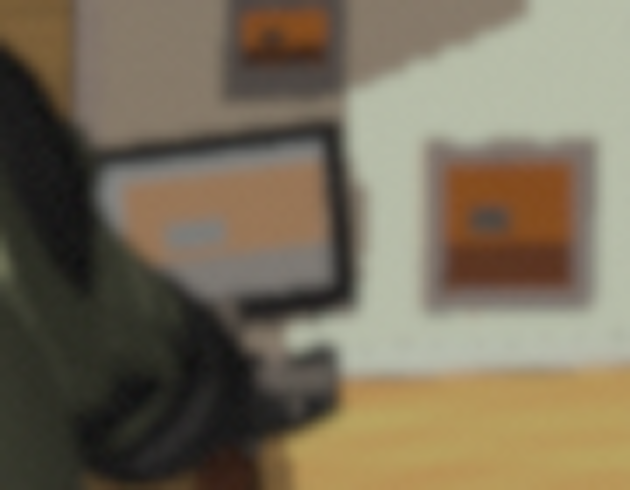

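```bash
python3 - <<'E'
from h import *
def edge(im,c0,c1,rlo,rhi,sign):
    xs=np.arange(c0,c1);ys=[]
    for c in xs:
        g=np.diff(im[rlo:rhi,c])*sign; i=int(np.argmax(g)); w=np.clip(g[max(i-2,0):i+3],0,None)
        ys.append(rlo+.5+(w*np.arange(max(i-2,0),max(i-2,0)+len(w))).sum()/w.sum())
    ys=np.array(ys);ok=np.ones(len(xs),bool)
    for _ in range(3):
        p=np.polyfit(xs[ok],ys[ok],1);ok=abs(np.polyval(p,xs)-ys)<.8
    return p[0].round(4),np.polyval(p,xs.mean()).round(2),ok.sum(),len(xs),xs.mean()
yaw=.115;k,E=cam("side")
im=cv2.GaussianBlur(cv2.imread("pics/side6.png").astype(np.float32).sum(2),(0,0),.6)
ed={"handle_top":(263,282,250,258,-1),"frame_top_outer":(220,239,238,247,-1),"frame_in_top":(221,237,243,249,1),"frame_in_bot":(217,235,268,275,-1)}
for n,a in ed.items(): print(n,edge(im,*a))
d=np.load("w6.npy");o=d[:2]+.085*np.array([np.cos(yaw),np.sin(yaw)])
for pit in(0,.03,.06):
  for dy in (0,.03):
    def L(a,b):
        p=proj(pts(*o,yaw+dy,d[2]-.0045,[a,b],pit),k,E);s=(p[1,1]-p[0,1])/(p[1,0]-p[0,0]);return round(s,4),p.round(1).tolist()
    print(pit,dy,"handle",L((-.09,-.012,.032),(-.167,-.012,.032)),"ftop",L((.038,-.056,.014),(-.038,-.056,.014)),"inbot",L((.03,.049,.014),(-.03,.049,.014)))
E
```

```text
handle_top (np.float64(0.0474), np.float64(253.44), np.int64(19), 19, np.float64(272.0))
frame_top_outer (np.float64(0.0511), np.float64(242.21), np.int64(19), 19, np.float64(229.0))
frame_in_top (np.float64(0.0281), np.float64(246.1), np.int64(16), 16, np.float64(228.5))
frame_in_bot (np.float64(0.0588), np.float64(271.37), np.int64(18), 18, np.float64(225.5))
0 0 handle (np.float64(0.0555), [[257.9, 252.0], [284.4, 253.5]]) ftop (np.float64(0.0569), [[217.6, 241.6], [242.2, 243.0]]) inbot (np.float64(0.0645), [[214.3, 270.6], [235.2, 271.9]])
0 0.03 handle (np.float64(0.0311), [[257.8, 251.3], [284.3, 252.1]]) ftop (np.float64(0.033), [[217.0, 241.9], [241.7, 242.7]]) inbot (np.float64(0.0388), [[214.8, 270.9], [235.7, 271.7]])
0.03 0 handle (np.float64(0.0371), [[257.5, 251.5], [284.1, 252.4]]) ftop (np.float64(0.038), [[217.5, 241.8], [242.1, 242.8]]) inbot (np.float64(0.0475), [[214.2, 270.7], [235.0, 271.7]])
0.03 0.03 handle (np.float64(0.0127), [[257.5, 250.7], [284.0, 251.1]]) ftop (np.float64(0.0141), [[216.9, 242.1], [241.5, 242.5]]) inbot (np.float64(0.0217), [[214.7, 271.0], [235.5, 271.5]])
0.06 0 handle (np.float64(0.0187), [[257.1, 250.9], [283.7, 251.4]]) ftop (np.float64(0.019), [[217.4, 242.1], [241.9, 242.5]]) inbot (np.float64(0.0303), [[214.1, 270.9], [234.8, 271.5]])
0.06 0.03 handle (np.float64(-0.0057), [[257.1, 250.1], [283.6, 250.0]]) ftop (np.float64(-0.0049), [[216.8, 242.3], [241.4, 242.2]]) inbot (np.float64(0.0046), [[214.6, 271.2], [235.3, 271.3]])
```

```bash
python3 - <<'E'
from h import *
yaw=.115; t=np.array([.5415,.287])-.085*np.array([np.cos(yaw),np.sin(yaw)])
bot.move_linear([*t,.0285],speed=.03)
bot.wait(.5)
P=pose();print(P,bot.read_gripper_width(),bot.read_ft_force(),np.abs(bot.read_joint_vel()).max(),bot.read_clock())
for c in ["top","side"]: cv2.imwrite(f"pics/{c}7.png",bot.camera(c)[:,:,::-1])
d=P[0];o=d[:2]+.085*np.array([np.cos(yaw),np.sin(yaw)])
print(o)
overlay("pics/side7.png","pics/os7.png","side",(195,220,295,290),8,o,yaw,d[2]-.0045)
E
```

```text
(array([0.4571141 , 0.27727022, 0.028563  ]), array([-0.47042748,  0.47046546,  0.52794072, -0.52786251])) 0.25651048332313703 [-0.13613098  0.76322963 -1.5203177 ] 0.001674940770392659 17.8833
[0.54155266 0.28702369]
```

View pics/os7.png

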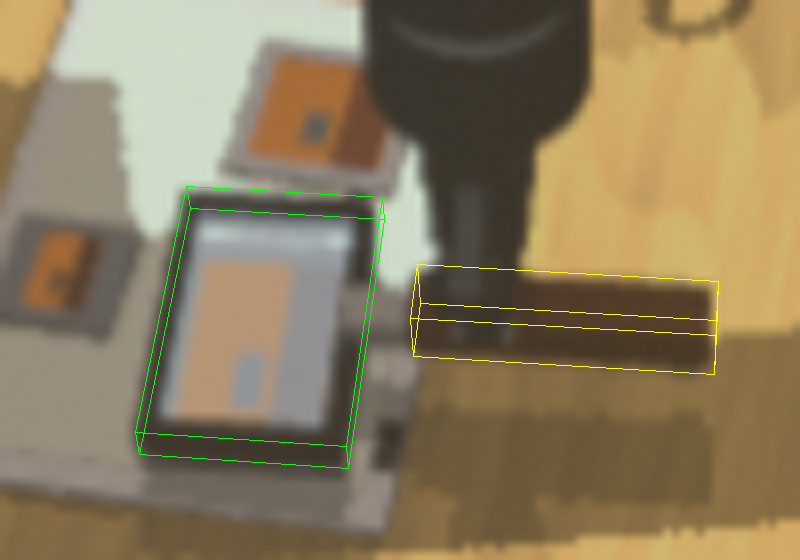

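View pics/top7.png

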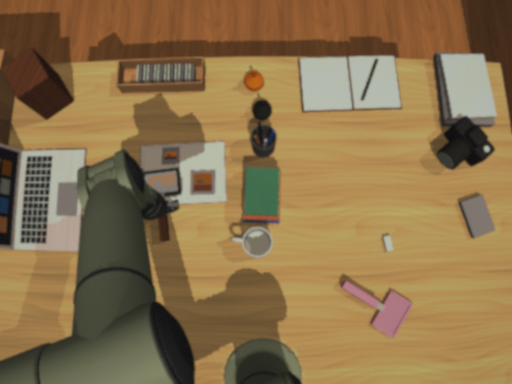

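```bash
python3 - <<'E'
from cell import bot
bot.close_job()
E
```

```text
the job is handed in; nothing more can be done
```

I gripped the black-framed magnifier by its wooden handle and ignored the pink look-alike near the robot. I carried it over the row with its underside about 0.26 m up, and handed it in still held above the wide slide at about 18 s of the 48 s allowed.

What the last checks showed:
- **Position:** the lens centre is within 1 mm of the wrist-camera slide position, and the top camera put the slide within 1 mm of the same spot.
- **Height:** the frame's underside is about 11 mm above the slide, going by the arm's reading. This assumes the handle did not slip in the grip as it was lifted.
- **Angle:** the frame was set to 0.115 rad. The wrist camera measured the slide at 0.118 rad and the top camera at 0.109, both within tolerance.
- **Level:** image edges in the side view taken about 6 mm higher gave a tilt of about 0.01 rad.
- **Contact:** the force reading is about -1.5 N, roughly the magnifier's own weight (1.7 N), so nothing points to it touching anything.
- **Other things on the desk:** none showed any movement in the last top picture.

Two readings disagreed slightly. The frame outline showed about 1 px smaller in the pictures than my projected model, evenly on all sides. The handle edges in the wrist view also gave mixed hints of a tilt of about 0.02 rad, which is well inside the limit.

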